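Find the inhaler switch that still snaps and put it on charge

ROBOT

A 6-joint arm with a two-finger parallel gripper is mounted at the origin on the work surface. World frame = base frame: x ahead of the robot, y to its left, z up, the work surface at z = 0. Lengths are in m, angles in rad, forces in N, time in s.
With the tool pointing down it reaches from about 0.25 to 0.775 m from the base axis. Payload 4 kg.
Tool frame: the origin (TCP) lies at the centre of the arm's flange, where the gripper is bolted on; the fingertips stand 199 mm ahead of it and the grasp point (between the pads) lies 180 mm ahead of it (robot.tcp_to_tips is the distance from the TCP to the fingertips, in m); z points along the fingers, y is the line along which they close (so a half turn about z gives the same grasp; the last joint's range is limited). The gripper opens to 94 mm and grips with 3 to 60 N. Pads are 16 mm wide; open, the fingers measure 119 mm over their backs; the gripper's body (75 mm by 177 mm) begins 78 mm behind the grasp point.
Start: joints at [-1.349, 0.087, 1.371, -0, 1.684, -0.103], TCP at [0.176, -0.521, 0.405] pointing down, gripper open.
Joint ranges: [-3.1, 3.1], [-0.76, 2.03], [0.27, 2.55], [-1.08, 4.22], [0.17, 2.65], [-2.57, 2.57]. Speed limits (rad/s): [2.79, 2.79, 3.14, 3.14, 3.14, 3.14].

INTERFACE

Orientations are given as [roll, pitch, yaw] about the fixed x, y, z axes, in that order (R = Rz(yaw) Ry(pitch) Rx(roll)).
In Python, from bench import telemetry, snapshot, ticket, robot gives the robot as it stands.
- The arm moves only by the tool apply_moves, never from a script. Its argument "moves" is a list that holds one entry, the list of rows, each a list of 5 numbers: the shift along the tool's x, y, z in units of 50 mm (1.0 is 50 mm), then the turn about the tool's z in units of 10 degrees (1.0 is 10 degrees), then the closure, from 0 (fully open) to 1 (shut). A call has 1 to 10 rows; each row is the pose to reach, as a shift and turn from the pose commanded when the call began, along the tool's axes at that moment; what a row does not reach only later rows make up. A row lasts 1/8 s, in which the tool goes at most 62.5 mm and 10.7 degrees, less where a joint would pass 70% of its speed; a pose out of reach is approached as far as the arm can. A call with a gripper value outside its range is refused whole. The fingers move at their own pace and stop on an object; the grip force is fixed at half the most. Time passes only in rows, so rows that repeat a pose let the fingers close. It gives the time, the measured TCP pose, the force, the opening and the grip force at its end, in the units of the state.
- telemetry.get_obs(): the state, without advancing time (a new reading comes with each control period).
- snapshot(name): name is "scene" or "top" or "wrist"; returns a dict with "image" (480x640x3 uint8, red, green, blue), "fovy" (degrees; the focal length in pixels is half the picture's height over the tangent of half this angle, whatever the lens; pixels are square), "cx", "cy" (the principal point, pixels), "D" ([k1, k2, p1, p2, k3] as OpenCV has them; the pictures are not rectified), "R" (3x3) and "t" (3): a world point X has camera coordinates R X + t. Camera axes: x right, y down, z forward; pixel columns grow to the right and rows downward; lengths in m; the calibration is good to about 2 mm. A picture is of the moment at which its call begins. There is no depth.
- ticket.close_job(): hands the job in; it is judged then, once.
The state is a dict: "time": time; "joint_positions": joint angles; "qvel": joint speeds; "joint_torque": joint torques, N m; "tool_pos": TCP position; "ee_rot": TCP orientation; "wrist_force": force on the tool from outside, world axes, zero at the start; "wrist_torque": the same for the moment, N m; "width": finger opening in m; "finger_force": force on a finger pad.
Only numpy, scipy, OpenCV 4.12 (cv2) and the standard library are available. Lean on these libraries where they do the work, as an engineer would, in place of code of your own. Each camera call takes 0.05 s, during which the arm holds its last target. There are 200 camera calls.

TASK

Three wireless start switches for the inhaler lie on the desk, and only one still has its snap; the other two stay soft. Press their keys slowly, without forcing them, until you feel which one snaps right over, slide that switch along the desk until it rests against the charging rail behind the row, and there press its key once more until it snaps over, then let go. Leave the soft switches where they are and the other things on the desk alone.

Things in the scene. Friction and masses are not known exactly. Their poses are not given: they have to be found in the camera images.
- switch_a: One of three identical-looking loose white round switches (names say nothing about which is good; places are shuffled every time): a disc 96 mm across, 26 mm high, about 0.3 kg, too wide to grip, with a grey round key (28 mm across) standing 12 mm proud in the middle of its top. Origin: centre of the underside, on the desk; z up. Yaw does not matter.
- key_a (a joint): How far the key of switch_a is pressed, m: 0 = up, 0.008 = fully down; all spring back when released. Pressing starts at about 2 N. On the one good switch the force climbs to about 7 N at 2 mm, snaps over and falls to about 1.5 N at 5.5 mm, then climbs to about 6 N at 8 mm. On the two soft ones it only climbs steadily, to about 7 N or 9.5 N at 8 mm.
- key_a_top (a point): Centre of the flat top of the key of switch_a, 38 mm above the desk when up; it goes straight down when pressed. A key has snapped right over when it is more than 4 mm down, short of its end stop, with less than 3.5 N on it.
- switch_b: One of three identical-looking loose white round switches (names say nothing about which is good; places are shuffled every time): a disc 96 mm across, 26 mm high, about 0.3 kg, too wide to grip, with a grey round key (28 mm across) standing 12 mm proud in the middle of its top. Origin: centre of the underside, on the desk; z up. Yaw does not matter.
- key_b (a joint): How far the key of switch_b is pressed, m: 0 = up, 0.008 = fully down; all spring back when released. Pressing starts at about 2 N. On the one good switch the force climbs to about 7 N at 2 mm, snaps over and falls to about 1.5 N at 5.5 mm, then climbs to about 6 N at 8 mm. On the two soft ones it only climbs steadily, to about 7 N or 9.5 N at 8 mm.
- key_b_top (a point): Centre of the flat top of the key of switch_b, 38 mm above the desk when up; it goes straight down when pressed. A key has snapped right over when it is more than 4 mm down, short of its end stop, with less than 3.5 N on it.
- switch_c: One of three identical-looking loose white round switches (names say nothing about which is good; places are shuffled every time): a disc 96 mm across, 26 mm high, about 0.3 kg, too wide to grip, with a grey round key (28 mm across) standing 12 mm proud in the middle of its top. Origin: centre of the underside, on the desk; z up. Yaw does not matter.
- key_c (a joint): How far the key of switch_c is pressed, m: 0 = up, 0.008 = fully down; all spring back when released. Pressing starts at about 2 N. On the one good switch the force climbs to about 7 N at 2 mm, snaps over and falls to about 1.5 N at 5.5 mm, then climbs to about 6 N at 8 mm. On the two soft ones it only climbs steadily, to about 7 N or 9.5 N at 8 mm.
- key_c_top (a point): Centre of the flat top of the key of switch_c, 38 mm above the desk when up; it goes straight down when pressed. A key has snapped right over when it is more than 4 mm down, short of its end stop, with less than 3.5 N on it.
- rail: Low white charging rail fixed on the desk beyond the row of switches, 620 mm long (its y), 35 mm deep, 24 mm high. Origin: on the desk at the middle of the near long face; that face is the plane x = 0 of its frame, x points away from the robot across the rail. A switch touching the rail has its centre at x = -0.048 in this frame.
- timer_green: Sand timer with green ends, 44 mm across, 100 mm tall, loose; leave alone. Origin: centre of underside.
- timer_red: Sand timer with red ends, 44 mm across, 100 mm tall, loose; leave alone. Origin: centre of underside.
- nebuliser: White nebuliser cup, 52 mm across, 85 mm tall, loose; leave alone. Origin: centre of underside.
- compressor: White inhaler compressor, fixed, 150 x 180 mm, 116 mm high with its handle. Origin: centre of underside.
There are look-alikes about, which are no part of the job. What is shaped like the switch_a but black or red is not meant.

How it is judged:
By the outcome, as a careful person would: the job done as asked, in the order asked, and still so for the second after the job is handed in, with the robot touching nothing.
It also fails if it takes over 72 s, if anything falls off the work surface, if the arm or the gripper's body presses on something with over 40 N, if the wrist force passes 120 N, or if a joint passes its speed limit or range.

## Working session

There is one attempt and no reset: what is moved stays moved. The work goes in short steps, Python scripts to look and compute and a tool call to move; the robot and the scene stay as the last step left them, time stands still between calls to the robot, and variables do not carry over. Pictures are saved under pics/ and viewed, at most 13 in all, crops included, and the job is handed in when it is done.

Besides the shell and the picture viewer there is one more tool, called after "Call:" as name([rows], argument=value, ...), one row to a line, values as JSON. apply_moves: Moves the arm, as the interface text tells. Its arguments: {"type":"object","properties":{"moves":{"type":"array","items":{"type":"array","items":{"type":"array","items":{"type":"number"}}}}},"required":["moves"]}

```bash
mkdir -p pics
cat > h.py <<'E'
import numpy as np, cv2, pickle
from bench import telemetry, snapshot, ticket, robot
def cam(n):
    s=snapshot(n); im=s["image"]; f=im.shape[0]/2/np.tan(np.radians(s["fovy"])/2)
    s["K"]=np.array([[f,0,s["cx"]],[0,f,s["cy"]],[0,0,1]]); s["D"]=np.array(s["D"],float); s["R"]=np.array(s["R"]);s["t"]=np.array(s["t"]); return s
def ray(s,px,z):
    u=cv2.undistortPoints(np.array(px,float).reshape(-1,1,2),s["K"],s["D"]).reshape(-1,2)
    d=np.c_[u,np.ones(len(u))]@s["R"]; c=-s["R"].T@s["t"]
    return c+d*((z-c[2])/d[:,2])[:,None]
def proj(s,X):
    return cv2.projectPoints(np.array(X,float).reshape(-1,1,3),cv2.Rodrigues(s["R"])[0],s["t"],s["K"],s["D"])[0].reshape(-1,2)
E
python3 - <<'E'
from h import *
for n in("top","scene"):
    s=cam(n); cv2.imwrite(f"pics/{n}0.png",s["image"][:,:,::-1]); pickle.dump(s,open(n+".pkl","wb")); print(n,-s["R"].T@s["t"])
o=telemetry.get_obs(); print({k:np.round(v,3) for k,v in o.items()})
E
```

```text
top [ 0.41055396 -0.03076424  0.99855466]
scene [ 1.32934444 -0.1057471   0.84965605]
{'time': np.float64(0.1), 'joint_positions': array([-1.349,  0.088,  1.372, -0.   ,  1.684, -0.103]), 'qvel': array([-0.   , -0.002, -0.003, -0.001, -0.   , -0.001]), 'joint_torque': array([ 3.0000e-03, -3.4125e+01, -3.0330e+01,  7.2000e-02,  3.0000e-02,
       -0.0000e+00]), 'tool_pos': array([ 0.175, -0.521,  0.404]), 'ee_rot': array([-3.14 , -0.   ,  0.325]), 'wrist_force': array([-0.455, -0.904,  0.509]), 'wrist_torque': array([-0.046, -0.051, -0.01 ]), 'finger_force': np.float64(0.0), 'width': np.float64(0.094)}
```

View pics/top0.png

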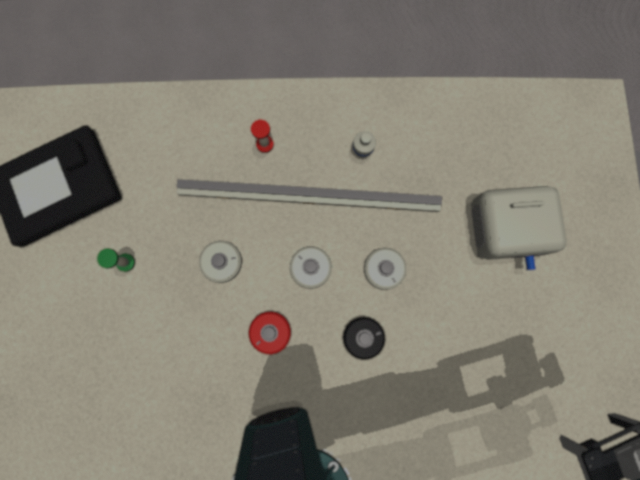

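View pics/scene0.png

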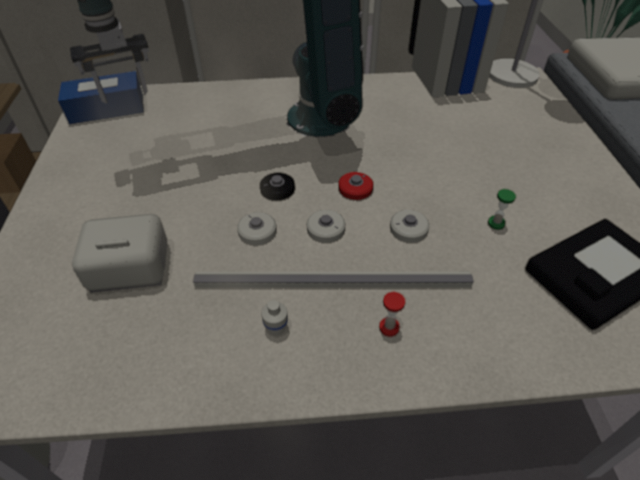

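Candidates in the top picture: white switches at (220,262), (311,267) and (385,268). The red disc at (270,332) and the black one at (364,337) are look-alikes and out. The rail runs from (178,185) to (440,205). The scene view agrees, showing the white discs at (257,226), (326,222) and (410,222).

Run:
```python
from h import *
T=pickle.load(open("top.pkl","rb")); S=pickle.load(open("scene.pkl","rb"))
def disc(s,x,y,r=30):
    im=s["image"].astype(int); g=im.sum(2)/3; sat=im.max(2)-im.min(2)
    out=[]
    # key: darker neutral blob near centre
    w=g[y-8:y+9,x-8:x+9]; hi=np.percentile(g[y-20:y+21,x-20:x+21],90)
    lab=((w<hi*0.82)).astype(np.uint8); n,l,st,c=cv2.connectedComponentsWithStats(lab)
    k=1+np.argmax(st[1:,4]); return (c[k]+[x-8,y-8]),st[k,4]
kt=[disc(T,*p) for p in((220,262),(311,267),(385,268))]
ks=[disc(S,*p) for p in((410,222),(326,222),(257,226))]
for a,b in zip(kt,ks):
    print(a,b,ray(T,a[0],.038).round(4),ray(S,b[0],.038).round(4))
# rail edges in top and heights
g=T["image"].astype(int)
for u in(200,310,420): print(u,[(v,int(g[v,u].sum()/3)) for v in range(176,215)])
im=cv2.resize(T["image"][170:360,160:460],None,fx=2.6,fy=2.6,interpolation=cv2.INTER_CUBIC)
for a in kt:
    p=(np.array(a[0])-[160,170])*2.6; cv2.circle(im,tuple(int(q) for q in p),3,(255,0,0),-1)
cv2.imwrite("pics/crop.png",im[:,:,::-1])
```

```text
(array([219.        , 260.92682927]), np.int32(205)) (array([409.73333333, 220.58      ]), np.int32(150)) [[0.5136 0.1761 0.038 ]] [[0.5265 0.1784 0.038 ]]
(array([310.34782609, 266.24154589]), np.int32(207)) (array([325.40666667, 220.81333333]), np.int32(150)) [[ 0.4975 -0.0268  0.038 ]] [[ 0.51  -0.025  0.038]]
(array([385.55769231, 267.69230769]), np.int32(208)) (array([255.81818182, 223.3006993 ]), np.int32(143)) [[ 0.4905 -0.1942  0.038 ]] [[ 0.5041 -0.1929  0.038 ]]
200 [(176, 144), (177, 144), (178, 142), (179, 135), (180, 120), (181, 105), (182, 98), (183, 97), (184, 99), (185, 98), (186, 98), (187, 98), (188, 94), (189, 101), (190, 126), (191, 146), (192, 150), (193, 147), (194, 135), (195, 110), (196, 99), (197, 115), (198, 133), (199, 138), (200, 139), (201, 140), (202, 141), (203, 141), (204, 141), (205, 142), (206, 143), (207, 142), (208, 141), (209, 141), (210, 141), (211, 140), (212, 139), (213, 140), (214, 140)]
310 [(176, 140), (177, 140), (178, 141), (179, 142), (180, 141), (181, 142), (182, 143), (183, 145), (184, 145), (185, 143), (186, 135), (187, 116), (188, 103), (189, 99), (190, 99), (191, 98), (192, 99), (193, 101), (194, 100), (195, 95), (196, 105), (197, 134), (198, 150), (199, 152), (200, 149), (201, 135), (202, 106), (203, 96), (204, 120), (205, 140), (206, 146), (207, 145), (208, 144), (209, 143), (210, 144), (211, 143), (212, 143), (213, 143), (214, 142)]
420 [(176, 142), (177, 139), (178, 136), (179, 136), (180, 135), (181, 137), (182, 137), (183, 140), (184, 141), (185, 140), (186, 140), (187, 140), (188, 141), (189, 140), (190, 139), (191, 142), (192, 142), (193, 135), (194, 118), (195, 105), (196, 100), (197, 102), (198, 101), (199, 102), (200, 103), (201, 103), (202, 101), (203, 110), (204, 134), (205, 150), (206, 153), (207, 151), (208, 140), (209, 115), (210, 100), (211, 117), (212, 136), (213, 143), (214, 143)]
```

View pics/crop.png

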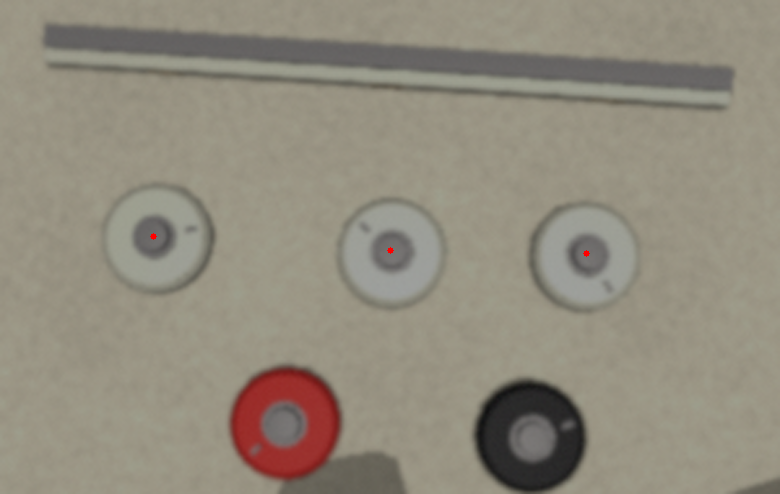

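The crop shows three white discs with the key marks centred on their grey keys. The rail's top is a light strip plus a grey one, and its near face is the thin dark line below them. Next I get the rail geometry and the plan.

Run:
```python
from h import *
T=pickle.load(open("top.pkl","rb"))
a=ray(T,[(200,194.8),(310,201.8),(420,208.8)],.024);b=ray(T,[(200,197),(310,204),(420,211)],0.)
print(a.round(4),b.round(4)); print(ray(T,[(200,180.2),(310,187.2),(420,194.4)],.024).round(4))
print("rail ends",ray(T,[(178,187),(440,203)],.024).round(3))
d=a[2]-a[0]; print("angle of rail y axis", np.degrees(np.arctan2(-d[0],d[1])), 'ang',np.degrees(np.arctan2(d[0],-d[1])))
s=cam("wrist"); c=-s["R"].T@s["t"]; o=telemetry.get_obs(); print("wristcam",c, s["R"][2],s["fovy"],o["tool_pos"],robot.tcp_to_tips)
```

```text
[[ 0.6696  0.225   0.024 ]
 [ 0.6476 -0.029   0.024 ]
 [ 0.6263 -0.283   0.024 ]] [[ 0.6706  0.2312  0.    ]
 [ 0.6481 -0.0288 -0.    ]
 [ 0.6262 -0.2889  0.    ]]
[[ 0.7045  0.2258  0.024 ]
 [ 0.6822 -0.0297  0.024 ]
 [ 0.6605 -0.2851  0.024 ]]
rail ends [[ 0.689  0.277  0.024]
 [ 0.639 -0.331  0.024]]
angle of rail y axis 175.1247376534536 ang -4.875262346546409
wristcam [ 0.24565751 -0.49791276  0.38371924] [-0.2424926  -0.08061539 -0.96679807] 66.1344260348893 [ 0.17547585 -0.52118479  0.40378117] 0.1992
```

Call:
apply_moves([
  [[0.8,-0.7,0,0.3,1],[1.7,-1.5,0,0.6,1],[2.6,-2.3,0,0.9,1],[3.5,-3.1,0,1.2,1],[4.5,-3.9,0,1.5,1],[5.4,-4.7,0,1.8,1],[6.3,-5.5,0,2.1,1],[7.2,-6.3,0,2.35,1],[8.2,-7.1,0,2.35,1],[8.2,-7.1,0,2.35,1]],
])

```text
time: 1.4
tool_pos: [0.4519, -0.0506, 0.4041]
ee_rot: [-3.141, 0.001, -0.078]
wrist_force: [0.5, -0.3, -0.0]
width: 0.0009
finger_force: 0.0
```

Run:
```python
from h import *
s=cam("wrist"); pickle.dump(s,open("w1.pkl","wb")); cv2.imwrite("pics/w1.png",s["image"][:,:,::-1]); o=telemetry.get_obs(); print(o["time"],o["tool_pos"],o["ee_rot"],o["width"],o["wrist_force"])
print(proj(s,[[.5136,.1761,.038],[.4975,-.0268,.038],[.4905,-.1942,.038]]).round(0))
```

```text
1.45 [ 0.45126949 -0.05230449  0.40410218] [ 3.14138783e+00  1.40278424e-03 -8.08193598e-02] 0.0005178940966105889 [-0.49609569 -1.11635093 -0.02559636]
[[ 72. 180.]
 [282. 178.]
 [461. 173.]]
```

View pics/w1.png

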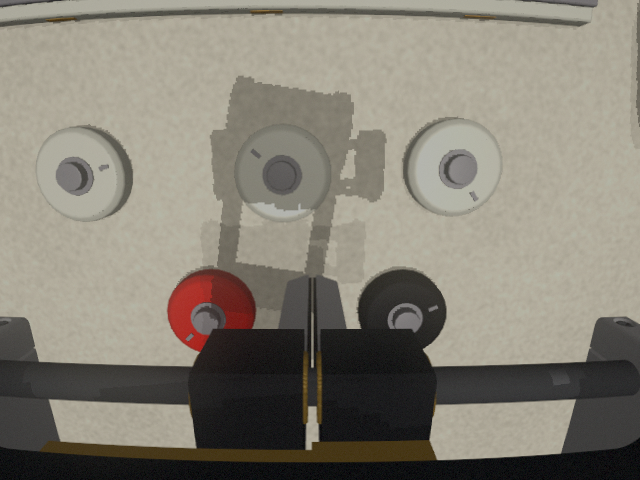

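The wrist view shows the three white switches with key tops at about (71,176), (281,174) and (460,168), within 5 px of the prediction. The rail runs along the top edge, and the red and black look-alikes sit beside the fingers.

Run:
```python
from h import *
s=pickle.load(open("w1.pkl","rb"))
k=ray(s,[(71,176),(281.5,174),(460,168)],.038); print(k.round(4))
print("rail top near edge",ray(s,[(50,22),(320,12.5),(560,21)],.024).round(4))
o=telemetry.get_obs(); p=o["tool_pos"]; y=o["ee_rot"][2]
ax=np.array([[np.cos(y),np.sin(y)],[np.sin(y),-np.cos(y)]])
for q in k: print((ax@(q[:2]-p[:2])/.05).round(3))
print((p[2]-.1992-.04)/.05)
```

```text
[[ 0.5171  0.1764  0.038 ]
 [ 0.5013 -0.0264  0.038 ]
 [ 0.4949 -0.1932  0.038 ]]
rail top near edge [[ 0.6606  0.1782  0.024 ]
 [ 0.6406 -0.0726  0.024 ]
 [ 0.6242 -0.2948  0.024 ]]
[ 0.942 -4.664]
[ 0.956 -0.596]
[1.098 2.739]
3.2980436682643792
```

Call:
apply_moves([
  [[0.94,-0.6,0.8,0,1],[0.94,-0.6,1.8,0,1],[0.94,-0.6,2.6,0,1],[0.94,-0.6,3.0,0,1],[0.94,-0.6,3.2,0,1],[0.94,-0.6,3.2,0,1],[0.94,-0.6,3.2,0,1]],
])

```text
time: 2.33
tool_pos: [0.5006, -0.0287, 0.2461]
ee_rot: [3.141, -0.003, -0.086]
wrist_force: [0.0, -0.0, -0.3]
width: 0.0008
finger_force: 0.0
```

Run:
```python
from h import *
s=cam("wrist"); cv2.imwrite("pics/w2.png",s["image"][:,:,::-1]); o=telemetry.get_obs(); print(o["time"],o["tool_pos"],o["ee_rot"],o["wrist_force"],o["tool_pos"][2]-.1992)
```

```text
2.375 [ 0.50060617 -0.02853823  0.2461628 ] [ 3.14115290e+00 -2.82278236e-03 -8.59038705e-02] [ 0.22119429  0.36830248 -0.22996642] 0.04696279892185859
```

View pics/w2.png

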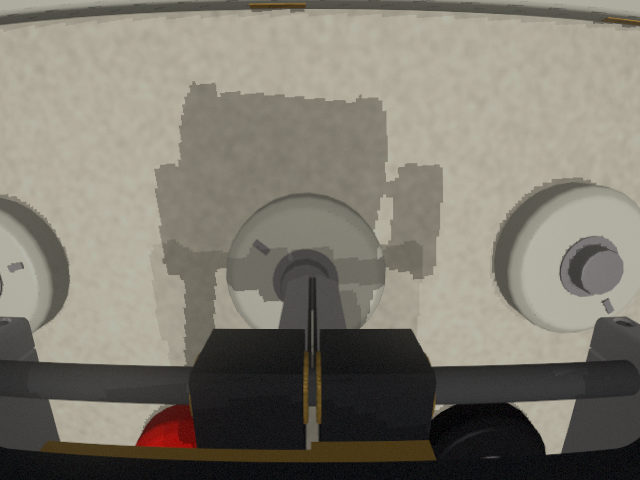

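The fingertips are over the middle key, about 3 mm to its right, so I correct that while lowering.

Call:
apply_moves([
  [[0,-0.04,0.04,0,1],[0,-0.04,0.08,0,1],[0,-0.04,0.12,0,1],[0,-0.04,0.14,0,1],[0,-0.04,0.15,0,1],[0,-0.04,0.15,0,1]],
])

```text
time: 3.12
tool_pos: [0.5003, -0.026, 0.2374]
ee_rot: [-3.142, 0.0, -0.085]
wrist_force: [-2.1, 0.0, 2.5]
width: 0.0007
finger_force: 1.1
```

Call:
apply_moves([
  [[0,0,0.01,0,1],[0,0,0.02,0,1],[0,0,0.02,0,1]],
])

```text
time: 3.5
tool_pos: [0.5003, -0.0261, 0.2365]
ee_rot: [-3.142, 0.0, -0.085]
wrist_force: [-3.4, 1.3, 5.4]
width: 0.0001
finger_force: 2.5
```

Call:
apply_moves([
  [[0,0,0.01,0,1],[0,0,0.02,0,1],[0,0,0.02,0,1]],
])

```text
time: 3.88
tool_pos: [0.5003, -0.026, 0.2357]
ee_rot: [-3.142, 0.0, -0.085]
wrist_force: [-4.4, 0.6, 6.0]
width: 0.0006
finger_force: 3.2
```

Call:
apply_moves([
  [[0,0,0.01,0,1],[0,0,0.02,0,1],[0,0,0.02,0,1]],
])

```text
time: 4.25
tool_pos: [0.5003, -0.026, 0.2347]
ee_rot: [-3.142, 0.0, -0.085]
wrist_force: [-3.9, 0.8, 6.5]
width: 0.0002
finger_force: 3.1
```

Call:
apply_moves([
  [[0,0,0.01,0,1],[0,0,0.02,0,1],[0,0,0.02,0,1]],
])

```text
time: 4.62
tool_pos: [0.5003, -0.026, 0.2331]
ee_rot: [-3.141, 0.0, -0.085]
wrist_force: [-1.9, 1.6, 3.4]
width: 0.0004
finger_force: 1.8
```

Call:
apply_moves([
  [[0,0,0.01,0,1],[0,0,0.02,0,1],[0,0,0.02,0,1]],
])

```text
time: 5.0
tool_pos: [0.5004, -0.0261, 0.2319]
ee_rot: [3.142, -0.0, -0.085]
wrist_force: [-0.4, 0.5, 1.3]
width: 0.0006
finger_force: 0.9
```

Call:
apply_moves([
  [[0,0,0.01,0,1],[0,0,0.02,0,1],[0,0,0.02,0,1]],
])

```text
time: 5.38
tool_pos: [0.5004, -0.0261, 0.2312]
ee_rot: [3.141, -0.0, -0.085]
wrist_force: [-0.8, 0.7, 2.4]
width: 0.0002
finger_force: 0.9
```

The middle switch snaps: about 6.5 N falling to 1.3 N at about 5.5 mm. I'll release it, open the fingers to about 60 mm, and go behind it to cradle it.

Call:
apply_moves([
  [[0,0,-0.05,0,1],[0,0,-0.15,0,1],[0,0,-0.8,0,0.36],[-0.6,0,-0.8,0,0.36],[-1.25,0,-0.8,0,0.36],[-1.25,0,-0.4,0,0.36],[-1.25,0,0.1,0,0.36],[-1.25,0,0.4,0,0.36],[-1.25,0,0.4,0,0.36]],
])

```text
time: 6.5
tool_pos: [0.4376, -0.0208, 0.21]
ee_rot: [3.142, 0.003, -0.085]
wrist_force: [-0.1, 0.1, 0.6]
width: 0.0603
finger_force: 0.0
```

Run:
```python
from h import *
s=cam("wrist"); cv2.imwrite("pics/w3.png",s["image"][:,:,::-1]); o=telemetry.get_obs(); print(o["time"],o["tool_pos"],o["ee_rot"],o["wrist_force"],o["width"])
```

```text
6.55 [ 0.43816219 -0.02084382  0.21099805] [ 3.14145092e+00  5.98888453e-04 -8.53818710e-02] [-0.0088306  -0.66330775 -0.04719322] 0.05996778487735674
```

View pics/w3.png

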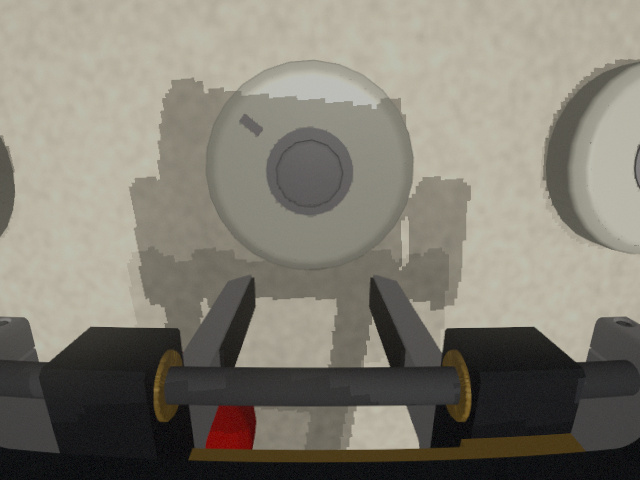

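The fingers are open and centred behind the switch: disc centre at column 310, finger midpoint at 312. Now I push along the rail normal.

Call:
apply_moves([
  [[0.15,0,0,0,0.36],[0.3,0,0,0,0.36],[0.5,0,0,0,0.36],[0.75,0,0,0,0.36],[1.0,0,0,0,0.36],[1.25,0,0,0,0.36],[1.5,0,0,0,0.36],[1.75,0,0,0,0.36],[1.95,0,0,0,0.36],[2.05,0,0,0,0.36]],
])

```text
time: 7.8
tool_pos: [0.5407, -0.0296, 0.2113]
ee_rot: [3.141, 0.001, -0.085]
wrist_force: [-4.9, 0.7, 6.2]
width: 0.0602
finger_force: 3.6
```

Call:
apply_moves([
  [[0.04,0,0,0,0.36],[0.08,0,0,0,0.36],[0.1,0,0,0,0.36]],
])

```text
time: 8.18
tool_pos: [0.545, -0.03, 0.2113]
ee_rot: [3.141, 0.001, -0.085]
wrist_force: [-5.6, 0.7, 4.8]
width: 0.0601
finger_force: 3.4
```

Run:
```python
from h import *
s=cam("wrist"); cv2.imwrite("pics/w4.png",s["image"][:,:,::-1]); o=telemetry.get_obs(); print(o["time"],o["tool_pos"],o["ee_rot"],o["wrist_force"],o["width"])
```

```text
8.225 [ 0.54507217 -0.02995005  0.21127043] [ 3.14138487e+00  1.03756757e-03 -8.53334796e-02] [-4.8941177   0.37505157  4.24339377] 0.05986783832906511
```

View pics/w4.png

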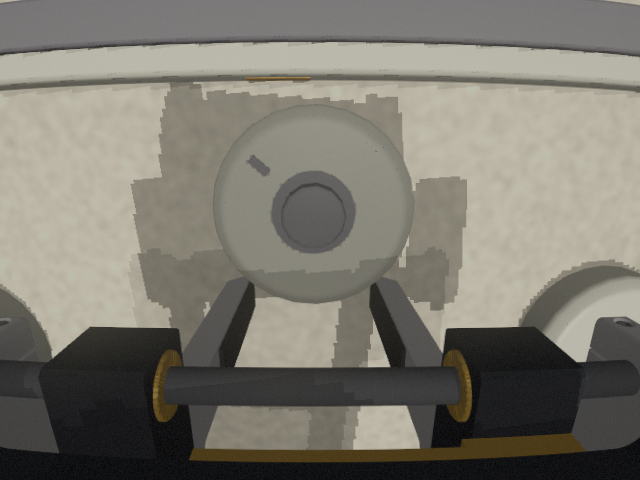

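The switch sits square in the cradle, its front edge at row 103 and the rail foot at about row 88, so about 8 mm remains. I creep on and watch the force.

Call:
apply_moves([
  [[0.04,0,0,0,0.36],[0.08,0,0,0,0.36],[0.1,0,0,0,0.36],[0.1,0,0,0,0.36]],
])

```text
time: 8.72
tool_pos: [0.55, -0.0304, 0.2113]
ee_rot: [3.141, 0.001, -0.085]
wrist_force: [-4.6, 0.4, 4.5]
width: 0.0603
finger_force: 3.2
```

Call:
apply_moves([
  [[0.02,0,0,0,0.36],[0.03,0,0,0,0.36],[0.03,0,0,0,0.36]],
])

```text
time: 9.1
tool_pos: [0.5515, -0.0305, 0.2113]
ee_rot: [3.141, 0.001, -0.085]
wrist_force: [-6.5, 1.3, 4.9]
width: 0.0602
finger_force: 3.3
```

Call:
apply_moves([
  [[0.02,0,0,0,0.36],[0.03,0,0,0,0.36],[0.03,0,0,0,0.36]],
])

```text
time: 9.48
tool_pos: [0.553, -0.0306, 0.2113]
ee_rot: [3.141, 0.001, -0.085]
wrist_force: [-4.7, 0.6, 3.9]
width: 0.06
finger_force: 3.3
```

Call:
apply_moves([
  [[0.015,0,0,0,0.36],[0.02,0,0,0,0.36],[0.02,0,0,0,0.36]],
])

```text
time: 9.85
tool_pos: [0.5539, -0.0307, 0.2113]
ee_rot: [3.141, 0.001, -0.085]
wrist_force: [-5.7, 1.1, 4.3]
width: 0.0601
finger_force: 3.3
```

Call:
apply_moves([
  [[0.015,0,0,0,0.36],[0.02,0,0,0,0.36],[0.02,0,0,0,0.36]],
])

```text
time: 10.22
tool_pos: [0.5549, -0.0307, 0.2113]
ee_rot: [3.141, 0.001, -0.085]
wrist_force: [-4.2, 0.8, 4.2]
width: 0.0602
finger_force: 3.3
```

Call:
apply_moves([
  [[0.015,0,0,0,0.36],[0.02,0,0,0,0.36],[0.02,0,0,0,0.36]],
])

```text
time: 10.6
tool_pos: [0.5559, -0.0309, 0.2113]
ee_rot: [3.141, 0.001, -0.085]
wrist_force: [-5.1, 0.3, 5.3]
width: 0.0601
finger_force: 3.3
```

Call:
apply_moves([
  [[0.015,0,0,0,0.36],[0.02,0,0,0,0.36],[0.02,0,0,0,0.36]],
])

```text
time: 10.98
tool_pos: [0.5569, -0.0309, 0.2113]
ee_rot: [3.141, 0.001, -0.085]
wrist_force: [-6.3, 0.2, 4.4]
width: 0.0601
finger_force: 3.3
```

Call:
apply_moves([
  [[0.015,0,0,0,0.36],[0.02,0,0,0,0.36],[0.02,0,0,0,0.36]],
])

```text
time: 11.35
tool_pos: [0.5576, -0.031, 0.2113]
ee_rot: [3.141, 0.003, -0.085]
wrist_force: [-6.6, 1.0, 6.6]
width: 0.0603
finger_force: 3.9
```

Run:
```python
from h import *
s=cam("wrist"); cv2.imwrite("pics/w5.png",s["image"][:,:,::-1]); o=telemetry.get_obs(); print(o["time"],o["tool_pos"],o["ee_rot"],o["wrist_force"],o["width"])
```

```text
11.4 [ 0.55756397 -0.03097274  0.2112808 ] [ 3.14139492e+00  2.52403144e-03 -8.52319632e-02] [-6.36232197  0.95993944  6.26831187] 0.06024336337361565
```

View pics/w5.png

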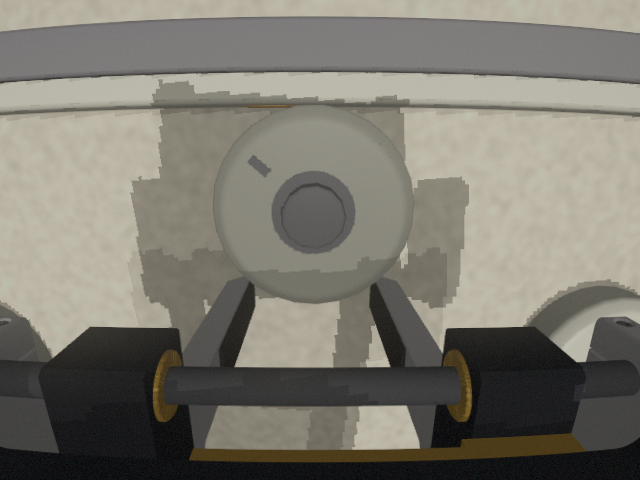

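The disc's front edge now meets the rail's near edge at about (313,105). One more millimetre should confirm it by force.

Call:
apply_moves([
  [[0.015,0,0,0,0.36],[0.02,0,0,0,0.36],[0.02,0,0,0,0.36]],
])

```text
time: 11.78
tool_pos: [0.5581, -0.031, 0.2112]
ee_rot: [3.141, 0.005, -0.085]
wrist_force: [-8.3, 0.2, 7.6]
width: 0.0603
finger_force: 4.9
```

Call:
apply_moves([
  [[0.015,0,0,0,0.36],[0.02,0,0,0,0.36],[0.02,0,0,0,0.36]],
])

```text
time: 12.15
tool_pos: [0.5586, -0.0311, 0.2112]
ee_rot: [3.141, 0.007, -0.085]
wrist_force: [-10.8, 1.2, 8.7]
width: 0.0601
finger_force: 5.9
```

The force climbs and the tool stalls, so the switch rests on the rail. I back off, lift, close and look.

Call:
apply_moves([
  [[-0.03,0,0,0,0.36],[-0.15,0,0,0,0.36],[-0.5,0,0,0,0.36],[-0.5,0,-0.7,0,0.36],[-0.5,0,-1.4,0,1],[-0.5,0,-2.0,0,1],[-0.5,0,-2.0,0,1],[-0.5,0,-2.0,0,1],[-0.5,0,-2.0,0,1]],
])

```text
time: 13.28
tool_pos: [0.5348, -0.029, 0.309]
ee_rot: [-3.141, 0.003, -0.085]
wrist_force: [0.0, -0.6, 0.1]
width: 0.0135
finger_force: 0.0
```

Run:
```python
from h import *
s=cam("wrist"); pickle.dump(s,open("w6.pkl","wb")); im=s["image"].copy()
o=telemetry.get_obs(); p=o["tool_pos"]; print(o["time"],p,o["ee_rot"],o["width"])
q=proj(s,[[.5995,-.0345,.038]]).round()[0]; print(q); cv2.circle(im,tuple(int(v) for v in q),2,(255,0,0),-1)
cv2.imwrite("pics/w6.png",im[:,:,::-1])
```

```text
13.325 [ 0.53489915 -0.02903053  0.30912381] [-3.14141894  0.00315457 -0.08537322] 0.009572596633381265
[311. 158.]
```

View pics/w6.png

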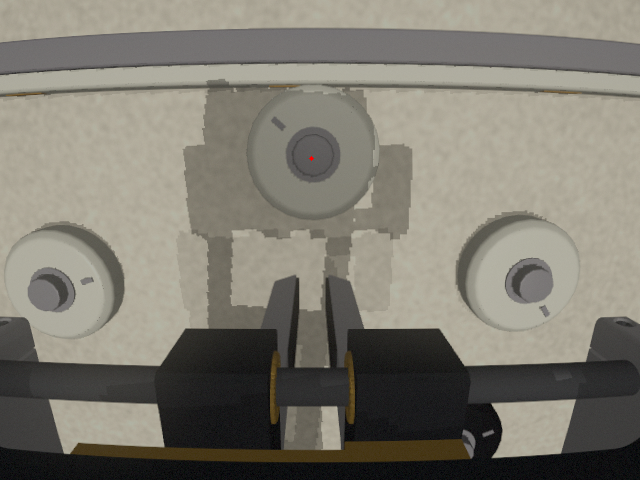

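The switch touches the rail at about (313,88), and its key is at (313,154), 4 px beyond the red mark, or x≈0.602. The other two white switches are where they were. I go above the key.

Call:
apply_moves([
  [[0.6,0.01,0,0,1],[1.2,0.02,0,0,1],[1.34,0.02,0.4,0,1],[1.34,0.02,0.8,0,1],[1.34,0.02,1.1,0,1],[1.34,0.02,1.28,0,1],[1.34,0.02,1.28,0,1],[1.34,0.02,1.28,0,1]],
])

```text
time: 14.32
tool_pos: [0.6021, -0.0358, 0.248]
ee_rot: [3.141, -0.002, -0.085]
wrist_force: [0.6, 0.0, 0.1]
width: 0.0004
finger_force: 0.0
```

Run:
```python
from h import *
s=cam("wrist"); cv2.imwrite("pics/w7.png",s["image"][:,:,::-1]); o=telemetry.get_obs(); print(o["time"],o["tool_pos"],o["ee_rot"],o["wrist_force"],o["width"])
```

```text
14.375 [ 0.60213963 -0.03582626  0.24827918] [ 3.14134402e+00 -2.08184922e-03 -8.53209956e-02] [-0.40872814 -0.07640418  0.25339459] 0.00041489810293286863
```

View pics/w7.png

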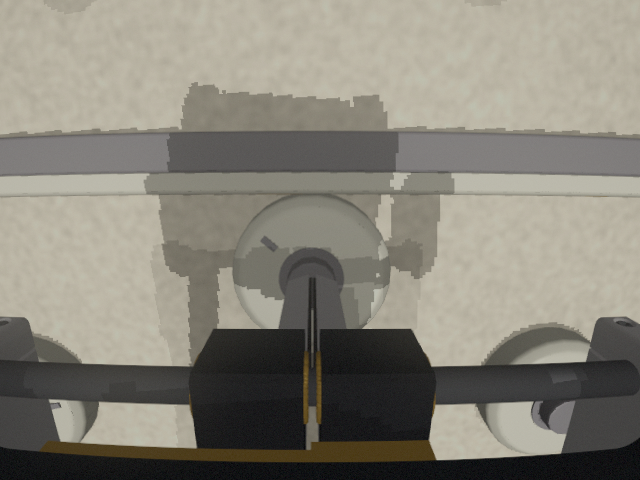

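The fingers are centred on the key, with the disc spanning columns 233 to 390, and the disc is at the rail. Pressing slowly.

Call:
apply_moves([
  [[0,0,0.05,0,1],[0,0,0.1,0,1],[0,0,0.14,0,1],[0,0,0.17,0,1],[0,0,0.19,0,1],[0,0,0.2,0,1],[0,0,0.21,0,1],[0,0,0.21,0,1]],
])

```text
time: 15.38
tool_pos: [0.6019, -0.0358, 0.2371]
ee_rot: [3.141, -0.0, -0.085]
wrist_force: [-2.1, 0.3, 3.2]
width: 0.0007
finger_force: 1.6
```

Call:
apply_moves([
  [[0,0,0.01,0,1],[0,0,0.02,0,1],[0,0,0.03,0,1],[0,0,0.04,0,1],[0,0,0.04,0,1]],
])

```text
time: 16.0
tool_pos: [0.6019, -0.0358, 0.2355]
ee_rot: [3.141, -0.0, -0.085]
wrist_force: [-3.5, 0.4, 5.8]
width: 0.0004
finger_force: 3.2
```

Call:
apply_moves([
  [[0,0,0.01,0,1],[0,0,0.02,0,1],[0,0,0.03,0,1],[0,0,0.04,0,1],[0,0,0.05,0,1],[0,0,0.05,0,1]],
])

```text
time: 16.75
tool_pos: [0.6019, -0.0358, 0.2316]
ee_rot: [3.142, 0.0, -0.085]
wrist_force: [-0.3, 0.7, 1.4]
width: 0.0005
finger_force: 0.8
```

Call:
apply_moves([
  [[0,0,0.01,0,1],[0,0,0.02,0,1],[0,0,0.02,0,1],[0,0,0.02,0,1]],
])

```text
time: 17.25
tool_pos: [0.6019, -0.0358, 0.2312]
ee_rot: [3.142, 0.0, -0.085]
wrist_force: [-1.0, 0.3, 1.3]
width: 0.0005
finger_force: 1.0
```

It snapped over at the rail (about 6 mm down, 1.4 N). I let go, lift clear and check.

Call:
apply_moves([
  [[0,0,-0.05,0,1],[0,0,-0.12,0,1],[0,0,-0.25,0,1],[0,0,-0.8,0,1],[0,0,-1.6,0,1],[0,0,-2.2,0,1],[-0.8,0,-2.2,0,1],[-1.6,0,-2.2,0,1],[-1.6,0,-2.2,0,1],[-1.6,0,-2.2,0,1]],
])

```text
time: 18.5
tool_pos: [0.5226, -0.0291, 0.3416]
ee_rot: [3.141, -0.002, -0.085]
wrist_force: [0.1, 0.3, 0.1]
width: 0.0006
finger_force: 0.0
```

Run:
```python
from h import *
s=cam("wrist"); cv2.imwrite("pics/w8.png",s["image"][:,:,::-1]); o=telemetry.get_obs(); print(o["time"],o["tool_pos"],o["wrist_force"])
```

```text
18.55 [ 0.52293358 -0.02912079  0.34149001] [-0.06393751 -0.99451081  0.03636466]
```

View pics/w8.png

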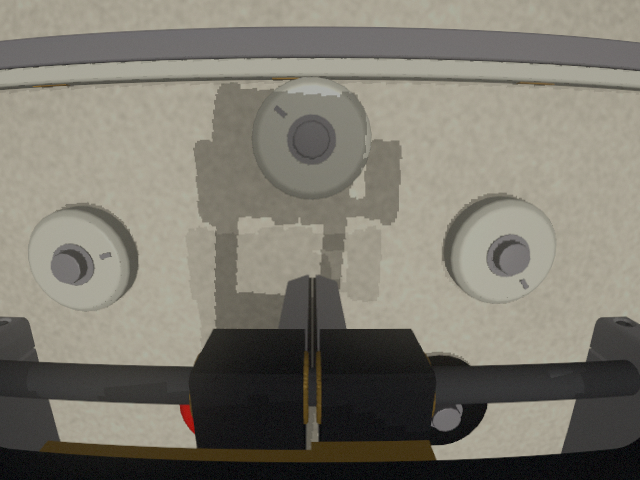

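The good switch rests against the rail at about (312,79), its key up at (312,138). The soft switches at (70,265) and (513,257) are unmoved, and nothing is being touched.

```bash
python3 -c "
from bench import ticket; print(ticket.close_job())"
```

```text
the job is handed in; nothing more can be done
None
```

The middle switch was the good one: I slid it against the charging rail, pressed it there until it snapped over, and let go; the job is handed in at about 18.6 s. It snapped on the first try, so I never pressed the other two, and they and the other things on the desk were left alone.

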